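# Hang the shoe last and tug-test it

### The job

Pick up the shoe last that has the steel loop and hang it by that loop on the drying stand's hook, heel towards the post. While you still have hold of it, tug it down gently until the hook's shank draws down about a centimetre, then let go and leave it hanging still; leave the plain last, glue tin, slipper and hammer where they are.

Things in the scene. Friction and masses are not known exactly. Their poses are not given: they have to be found in the camera images.
- last: Pale wooden shoe last (foot form) with a steel loop on top, standing sole down: 192 mm long, 72 mm wide, 0.2 to 0.4 kg, 112 mm high to the block's top, 154 mm to the loop's. It balances on the vertical line through its origin, which lies on the sole straight below the loop. x runs heel to toe (heel end at -62 mm), y across, z up.
- last_grip (a point): Middle of the last's ankle block, the place to grip: 102 mm above the sole, straight above last's origin, same axes. The block is flat-sided, 38 mm wide (y) and 64 mm long (x), and reaches from 90 to 112 mm above the sole; below, the form widens gently.
- last_loop (a point): Underside of the loop's top bar, where the hook bears: 147 mm above the sole, straight above last's origin, same axes. The loop is of 7 mm round steel in the y-z plane, so it opens along x; its opening runs from the block's top (112 mm) up to 147 mm, 26 mm wide at mid-height, narrowing in the top 10 mm.
- last_toe (a point): Tip of the last's toe: 130 mm along x from last's origin, 11 mm above the sole.
- stand: Fixed steel drying stand: grey foot 200 x 160 mm, 15 mm high (x -130 to +70 mm), round post 22 mm thick. Origin on the table under the post's axis; the hook points along the stand's own -x. There is room for the last only with its heel towards the post (toe along the stand's -x) and the loop about 120 mm in front of the post's axis.
- post_top (a point): Top of the post, 310 mm up. Below it a dark collar 50 mm wide (y), 40 mm high, x -50 to +25 mm, flat on top, is clamped firmly at a height that differs each time and is NOT reported: its top is 250 to 295 mm above the table. Find it by touch (press lightly on the flat top, at about x = -33 mm) or by sight; the hook's height follows from it.
- hook (a joint): Draw of the hook in m: 0 up (start), 0.020 at a hard stop. 7 mm round rod; its level arm's centre line lies at stand y = 0, 50 mm below the collar's top at draw 0, from x = -40 to -150 mm; there the tip turns up, ending 15.5 mm above that line. Friction holds it: it stays up under the last's weight, slides down at about 6.5 N total load, and stays where left.
- plain_last: Another pale last, slightly smaller (177 mm long, 66 mm wide, 103 mm high), with no loop; a bystander. Origin on the sole under its ankle block, x towards the toe.
- glue_tin: Metal tin, 72 mm wide, 94 mm high; a bystander. Origin at the centre of its base.
- slipper: Red shoe upper with a dark sole, 182 mm long, 84 mm high; a bystander. Origin on its sole near the heel.
- hammer: Hammer lying on the bench; a bystander. Origin on the bench below the middle of the tool.
There are look-alikes about, which are no part of the job. What is shaped like the last but red is not meant.

How it is judged:
On the way:
1. with the loop over the hook and the last still held in the gripper, a downward tug loads the hook with more than 4.5 N and draws it down (x of last_loop in the frame of stand between -0.148 and -0.06 m and y of last_loop in the frame of stand between -0.013 and 0.013 m and height (world z) of last above 0.022 m and contact force between last and stand above 4.5 N and contact force between the fingers and last above 2 N and value of joint hook above 0.003 m), for 0.1 s.
At the end, for the whole second after the job is handed in: The last hangs still by its loop on the hook alone: loop 60-148 mm before the post and within 13 mm of the hook line, sole over 22 mm up, tilt under 0.35 rad, within 0.5 rad of the hook line, heel to the post, under 0.08 m/s and 0.8 rad/s; hook drawn over 6 mm (x of last_loop in the frame of stand between -0.148 and -0.06 m and y of last_loop in the frame of stand between -0.013 and 0.013 m and height (world z) of last above 0.022 m and value of joint hook above 0.006 m and contact force between last and stand above 0.8 N and angle between last's own z axis and vertical below 0.35 rad and linear speed of last below 0.08 m/s and angular speed of last below 0.8 rad/s and angle between the x axis of last and the x axis of stand, either way round below 0.5 rad and x of last_toe in the frame of stand below -0.15 m); the robot touches nothing.
It fails at once if the last is tugged or pressed on the stand with more than 20 N (not gentle) (contact force between last and stand above 20 N).
It fails at once if the last is let go on the hook before it has been tugged (x of last_loop in the frame of stand between -0.148 and -0.06 m and y of last_loop in the frame of stand between -0.013 and 0.013 m and height (world z) of last above 0.022 m and contact force between last and stand above 0.8 N and contact force between the fingers and last below 0.05 N and value of joint hook below 0.006 m).
It fails at once if the plain last, glue tin, slipper or hammer is shifted more than 30 mm (distance of any of plain_last, glue_tin, slipper, hammer from where it was at the start of the episode above 0.03 m).
It also fails if it takes over 67 s, if anything falls off the work surface, if the arm or the gripper's body presses on something with over 40 N, if the wrist force passes 120 N, or if a joint passes its speed limit or range.

### The arm

A 7-joint arm with a two-finger parallel gripper is mounted at the origin on the work surface. World frame = base frame: x ahead of the robot, y to its left, z up, the work surface at z = 0. Lengths are in m, angles in rad, forces in N, time in s.
With the tool pointing down it reaches from about 0.425 to 0.95 m from the base axis. Payload 4.7 kg.
Tool frame: the origin (TCP) lies between the finger pads; the fingertips stand 11 mm ahead of it and the grasp point (between the pads) lies 8 mm behind it; z points along the fingers, y is the line along which they close (so a half turn about z gives the same grasp; the last joint's range is limited). The gripper opens to 85 mm and grips with 20 to 120 N. Pads are 22 mm wide; open, the fingers measure 114 mm over their backs; the gripper's body (76 mm by 85 mm) begins 54 mm behind the grasp point. The pads swing forward as they close: fully open they stand 13 mm farther back than shut.
Start: joints at [-1.327, 0.469, -0.049, 1.532, 0.024, 1.141, -0.082], TCP at [0.182, 0.65, 0.242] pointing down, gripper open.
Joint ranges: [-2.59, 2.59], [-0.33, 1.99], [-1.39, 1.29], [0.1, 2.45], [-1.04, 4.18], [0.21, 1.99], [-2.66, 2.66]. Speed limits (rad/s): [2.57, 2.57, 3.14, 3.14, 3.14, 3.14, 3.14].

### API

Orientations are given as a rotation vector (axis times angle).
In Python, from workcell import get_state, snapshot, close_job gives the robot as it stands.
- The arm moves only by the tool send_rows, never from a script. Its argument "increments" is a list of rows, each an object of numbers: "jaw": the opening, from -1 (shut) to 1 (fully open), so that 0 is half open; "x", "y", "z": the shift along the tool's x, y, z in units of 50 mm (1.0 is 50 mm); "wx", "wy", "wz": the turn, a rotation vector about the tool's x, y, z in degrees. A call has 1 to 5 rows; each row is the pose to reach, as a shift and turn from the pose commanded when the call began, along the tool's axes at that moment; what a row does not reach only later rows make up. A row lasts 1/8 s, in which the tool goes at most 62.5 mm and 10.7 degrees, less where a joint would pass 70% of its speed; a pose out of reach is approached as far as the arm can. A call with a gripper value outside its range is refused whole. The fingers move at their own pace and stop on an object; "force" is the grip in N (left out, the last holds). Time passes only in rows, so rows that repeat a pose let the fingers close. It gives the time, the measured TCP pose, the force, the opening and the grip force at its end, in the units of the state.
- get_state(): the state, without advancing time (a new reading comes with each control period).
- snapshot(name): name is "scene" or "top"; returns a dict with "frame" (420x560x3 uint8, red, green, blue), "camera_matrix" (3x3 intrinsics, pixels), "distortion" ([k1, k2, p1, p2, k3] as OpenCV has them; the pictures are not rectified), "R" (3x3) and "t" (3): a world point X has camera coordinates R X + t. Camera axes: x right, y down, z forward; pixel columns grow to the right and rows downward; lengths in m; the calibration is good to about 2 mm. A picture is of the moment at which its call begins. There is no depth.
- close_job(): hands the job in; it is judged then, once.
The state is a dict: "clock": time; "joints": joint angles; "joint_velocities": joint speeds; "tau": joint torques, N m; "eef_pos": TCP position; "tcp_rot": TCP orientation; "wrist_force": force on the tool from outside, world axes, zero at the start; "torque": the same for the moment, N m; "gripper_width": finger opening in m; "finger_force": force on a finger pad.
Only numpy, scipy, OpenCV 4.12 (cv2) and the standard library are available. Lean on these libraries where they do the work, as an engineer would, in place of code of your own. Each camera call takes 0.05 s, during which the arm holds its last target. There are 200 camera calls.

## Working session

There is one attempt and no reset: what is moved stays moved. The work goes in short steps, Python scripts to look and compute and a tool call to move; the robot and the scene stay as the last step left them, time stands still between calls to the robot, and variables do not carry over. Pictures are saved under pics/ and viewed, at most 10 in all, crops included, and the job is handed in when it is done.

Besides the shell and the picture viewer there is one more tool, called after ">>>" in YAML: its name, and indented under it one key for each argument. send_rows: Moves the arm, as the interface text tells. Its arguments: {"type":"object","properties":{"increments":{"type":"array","items":{"type":"object","properties":{"jaw":{"type":"number"},"x":{"type":"number"},"y":{"type":"number"},"z":{"type":"number"},"wx":{"type":"number"},"wy":{"type":"number"},"wz":{"type":"number"}}}},"force":{"type":"number"}},"required":["increments"]}

```bash
mkdir -p pics; ls; cat > h.py <<'E'
import numpy as np, cv2, pickle
from workcell import get_state, snapshot, close_job
def snap(n,f):
    s=snapshot(n); pickle.dump(s,open(f'pics/{f}.pkl','wb')); cv2.imwrite(f'pics/{f}.png',s['frame'][:,:,::-1]); return s
def load(f): return pickle.load(open(f'pics/{f}.pkl','rb'))
def ray(s,uv):
    K=np.array(s['camera_matrix']);d=np.array(s['distortion']);R=np.array(s['R']);t=np.array(s['t'])
    p=cv2.undistortPoints(np.array([[uv]],float),K,d)[0,0]
    return -R.T@t, R.T@np.array([p[0],p[1],1.])
def onz(s,uv,z):
    c,d=ray(s,uv); return c+d*(z-c[2])/d[2]
def proj(s,X):
    R=np.array(s['R'],float); return cv2.projectPoints(np.array(X,float).reshape(-1,1,3),cv2.Rodrigues(R)[0],np.array(s['t'],float),np.array(s['camera_matrix']),np.array(s['distortion']))[0][:,0]
def tri(s1,u1,s2,u2):
    c1,d1=ray(s1,u1);c2,d2=ray(s2,u2)
    a=np.linalg.lstsq(np.c_[d1,-d2],c2-c1,rcond=None)[0]
    p,q=c1+a[0]*d1,c2+a[1]*d2; return (p+q)/2,np.linalg.norm(p-q)
E
python3 - <<'E'
from h import *
import numpy as np
a=snap('scene','s0');b=snap('top','t0')
for s in(a,b): print(-np.array(s['R']).T@s['t'],s['R'][2],s['camera_matrix'][0])
st=get_state();print(st['clock'],st['eef_pos'],st['tcp_rot'],st['gripper_width'])
im=[cv2.resize(cv2.imread(f'pics/{f}.png'),None,fx=1,fy=1) for f in('s0','t0')]
E
```

```text
pics
[0.98584398 0.76703132 0.80282704] [-0.47372665 -0.68899057 -0.54852078] [394.92099802   0.         276.50517945]
[0.2572801  0.0183425  1.21232627] [ 0.2046947  -0.03214309 -0.97829796] [421.97312635   0.         274.51099894]
0.1 [0.18169619 0.64956612 0.24134415] [-4.27046982e-01 -3.11225699e+00  2.81948079e-03] 0.08538796583428014
```

View pics/s0.png

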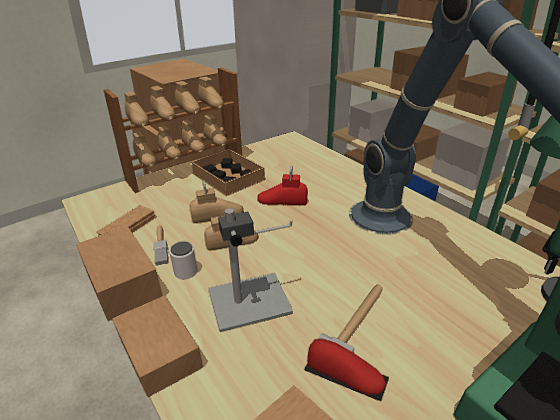

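View pics/t0.png

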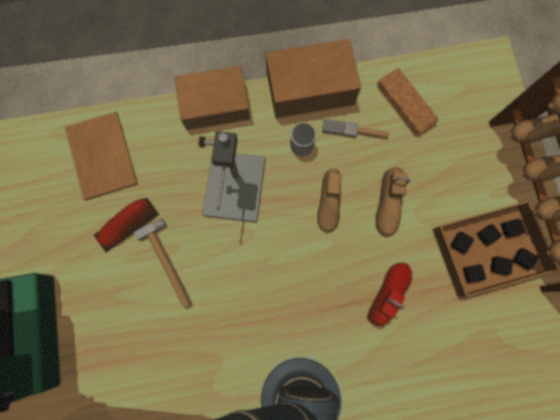

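The last with the loop is near (392,200) in the top view, loop about (401,180), and near (215,205) in the scene view. The stand's foot is at (235,187) top, with the collar at (224,148). Next, an enlarged view of both.

```bash
python3 - <<'E'
import cv2,numpy as np
s=cv2.imread('pics/s0.png');t=cv2.imread('pics/t0.png')
def c(i,x,y,w,h):return cv2.resize(i[y:y+h,x:x+w],(400,300),interpolation=cv2.INTER_CUBIC)
o=np.vstack([np.hstack([c(s,180,170,120,90),c(s,190,240,120,90)]),np.hstack([c(t,320,155,120,90),c(t,180,125,132,99)])])
cv2.imwrite('pics/c0.png',o)
E
```

```text
(no output)
```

View pics/c0.png

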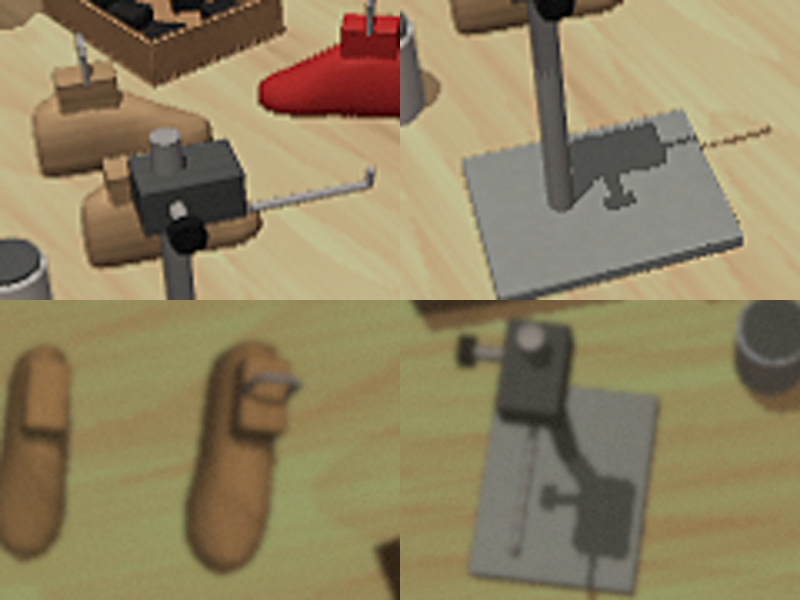

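```bash
python3 - <<'E'
from h import *
np.set_printoptions(precision=4,suppress=True)
s=load('s0');t=load('t0')
C4=lambda x,y:((x-400)/3.0303+180-.35,(y-300)/3.0303+125-.35)
C3=lambda x,y:(x/3.333+320-.35,(y-300)/3.333+155-.35)
C1=lambda x,y:(x/3.333+180-.35,y/3.333+170-.35)
C2=lambda x,y:((x-400)/3.333+190-.35,y/3.333+240-.35)
f=[onz(t,C4(*p),.015)[:2] for p in((658,398),(632,592),(470,573))]
g=[onz(s,C2(*p),.015)[:2] for p in((683,112),(742,240),(500,293),(463,158))]
print('foot top',f,np.linalg.norm(f[0]-f[1]),np.linalg.norm(f[2]-f[1]));print('scene',g)
print('post',onz(t,C4(531,337),.31),onz(s,C1(167,135),.31),tri(t,C4(531,337),s,C1(167,135)))
print('tip',tri(t,C4(516,552),s,C1(370,172)))
print('collar right corner',tri(t,C4(560,417),s,C1(245,180)))
print('loop',onz(t,C3(271,381),.15),tri(t,C3(271,381),s,C1(82,38)))
print('loopends',onz(t,C3(246,384),.145),onz(t,C3(296,384),.145))
print('block',[onz(t,C3(*p),.112)[:2] for p in((250,358),(290,360),(286,434),(234,432))])
print('blockS',[onz(s,C1(*p),.112)[:2] for p in((54,70),(108,66),(122,88),(64,94))])
print('toe',onz(t,C3(215,571),.011),onz(t,C3(247,342),.03))
E
```

```text
foot top [array([ 0.6825, -0.0228]), array([0.4952, 0.035 ]), array([0.5409, 0.1844])] 0.1959499076333558 0.1561978071871176
scene [array([0.4988, 0.0426]), array([0.5471, 0.1935]), array([0.7293, 0.1289]), array([ 0.6845, -0.0198])]
post [0.6418 0.0728 0.31  ] [0.6419 0.0769 0.31  ] (array([0.6415, 0.0735, 0.3084]), np.float64(0.0023237785848854832))
tip (array([0.4968, 0.116 , 0.2414]), np.float64(0.0017591380318470716))
collar right corner (array([0.5891, 0.0703, 0.2493]), np.float64(0.020182151868208716))
loop [ 0.5117 -0.3571  0.15  ] (array([ 0.5118, -0.3567,  0.1528]), np.float64(0.0017187044959241025))
loopends [ 0.514  -0.3392  0.145 ] [ 0.5071 -0.3775  0.145 ]
block [array([ 0.5428, -0.3585]), array([ 0.5354, -0.3898]), array([ 0.4756, -0.3719]), array([ 0.4846, -0.3315])]
blockS [array([ 0.538 , -0.3826]), array([ 0.4879, -0.3555]), array([ 0.4973, -0.306 ]), array([ 0.551 , -0.3313])]
toe [ 0.3881 -0.319   0.011 ] [ 0.5788 -0.3874  0.03  ]
```

```bash
cat >> h.py <<'E'
from scipy.spatial.transform import Rotation as Rn
def inc(X,yaw=None,pos=None,rot=None):
    st=get_state(); p=np.array(st['eef_pos'] if pos is None else pos); R=Rn.from_rotvec(st['tcp_rot'] if rot is None else rot)
    d=R.inv().apply(np.array(X)-p)/.05
    x=R.apply([1,0,0]); y=np.degrees(np.arctan2(x[1],x[0])); z=R.apply([0,0,1])
    print('t',st['clock'],'p',p.round(4),'yaw',y.round(2),'z',z.round(3),'F',np.round(st['wrist_force'],2),'w',round(st['gripper_width'],4),'| inc',d.round(3),'len mm',(np.linalg.norm(d)*50).round(1),'wz',None if yaw is None else round(y-yaw,2))
    return d
E
python3 - <<'E'
from h import *
inc([.42,.18,.37],161); inc([.42,.18,.37]); 
inc([.512,-.357,.37],161,pos=[.42,.18,.37])
E
```

```text
t 0.1 p [0.1817 0.6496 0.2413] yaw 164.37 z [-0.    -0.002 -1.   ] F [-0.21 -0.57 -0.23] w 0.0854 | inc [-7.12  -7.765 -2.559] len mm 542.1 wz 3.37
t 0.1 p [0.1817 0.6496 0.2413] yaw 164.37 z [-0.    -0.002 -1.   ] F [-0.21 -0.57 -0.23] w 0.0854 | inc [-7.12  -7.765 -2.559] len mm 542.1 wz None
t 0.1 p [0.42 0.18 0.37] yaw 164.37 z [-0.    -0.002 -1.   ] F [-0.21 -0.57 -0.23] w 0.0854 | inc [-4.665 -9.847  0.018] len mm 544.8 wz 3.37
```

>>> send_rows:
  increments:
    - {"x":-0.75,"y":-0.8,"z":-0.6,"jaw":1}
    - {"x":-1.5,"y":-1.6,"z":-1.2}
    - {"x":-2.3,"y":-2.5,"z":-1.8}
    - {"x":-3.1,"y":-3.4,"z":-2.3}
    - {"x":-3.9,"y":-4.3,"z":-2.6}

```text
schema error: expected keys jaw, x, y, z, wx, wy, wz
```

>>> send_rows:
  increments:
    - {"x":-0.8,"y":-0.9}
    - {"x":-1.6,"y":-1.8}
    - {"x":-2.4,"y":-2.7}
    - {"x":-3.2,"y":-3.5}
    - {"x":-3.7,"y":-4.6}

```text
schema error: expected keys jaw, x, y, z, wx, wy, wz
```

>>> send_rows:
  increments:
    - {"x":-0.5,"y":-1.1}
    - {"x":-1.0,"y":-2.2}
    - {"x":-1.5,"y":-3.3}
    - {"x":-2.0,"y":-4.3}
    - {"x":-2.4,"y":-5.3}

```text
schema error: expected keys jaw, x, y, z, wx, wy, wz
```

```bash
python3 - <<'E'
from h import *
inc([.512,-.357,.25],161)
E
```

```text
t 0.1 p [0.1817 0.6496 0.2413] yaw 164.37 z [-0.    -0.002 -1.   ] F [-0.21 -0.57 -0.23] w 0.0854 | inc [-11.784 -17.608  -0.141] len mm 1059.4 wz 3.37
```

All keys are needed in each row.

>>> send_rows:
  increments:
    - {"jaw":1,"x":-0.75,"y":-0.8,"z":-0.6,"wx":0,"wy":0,"wz":0}
    - {"jaw":1,"x":-1.5,"y":-1.6,"z":-1.2,"wx":0,"wy":0,"wz":0}
    - {"jaw":1,"x":-2.3,"y":-2.4,"z":-1.8,"wx":0,"wy":0,"wz":0}
    - {"jaw":1,"x":-3.1,"y":-3.2,"z":-2.3,"wx":0,"wy":0,"wz":0}
    - {"jaw":1,"x":-3.9,"y":-4.1,"z":-2.6,"wx":0,"wy":0,"wz":0}

```text
clock: 0.72
eef_pos: [0.3151, 0.3989, 0.3733]
tcp_rot: [0.427, 3.112, 0.002]
wrist_force: [0.6, 0.6, 0.2]
gripper_width: 0.0853
finger_force: 0.0
```

>>> send_rows:
  increments:
    - {"jaw":1,"x":-0.8,"y":-0.9,"z":0,"wx":0,"wy":0,"wz":0}
    - {"jaw":1,"x":-1.6,"y":-1.8,"z":0,"wx":0,"wy":0,"wz":0}
    - {"jaw":1,"x":-2.4,"y":-2.7,"z":0,"wx":0,"wy":0,"wz":0}
    - {"jaw":1,"x":-3.2,"y":-3.6,"z":0,"wx":0,"wy":0,"wz":0}
    - {"jaw":1,"x":-3.7,"y":-4.7,"z":0,"wx":0,"wy":0,"wz":0}

```text
clock: 1.35
eef_pos: [0.4298, 0.1223, 0.3719]
tcp_rot: [0.428, 3.112, -0.001]
wrist_force: [1.1, 0.2, -0.7]
gripper_width: 0.0854
finger_force: 0.0
```

>>> send_rows:
  increments:
    - {"jaw":1,"x":-0.5,"y":-1.1,"z":0,"wx":0,"wy":0,"wz":0}
    - {"jaw":1,"x":-1.0,"y":-2.2,"z":0,"wx":0,"wy":0,"wz":0}
    - {"jaw":1,"x":-1.5,"y":-3.3,"z":0,"wx":0,"wy":0,"wz":0}
    - {"jaw":1,"x":-2.0,"y":-4.4,"z":0,"wx":0,"wy":0,"wz":0}
    - {"jaw":1,"x":-2.5,"y":-5.5,"z":0,"wx":0,"wy":0,"wz":0}

```text
clock: 1.98
eef_pos: [0.4751, -0.1759, 0.3721]
tcp_rot: [0.426, 3.112, 0.001]
wrist_force: [1.1, 0.5, -0.2]
gripper_width: 0.0852
finger_force: 0.0
```

```bash
python3 - <<'E'
from h import *
inc([.512,-.357,.25],161)
E
```

```text
t 1.975 p [ 0.4751 -0.1759  0.3721] yaw 164.4 z [ 0.     0.001 -1.   ] F [ 1.14  0.5  -0.17] w 0.0852 | inc [-1.685 -3.293  2.439] len mm 221.5 wz 3.4
```

>>> send_rows:
  increments:
    - {"jaw":1,"x":-0.4,"y":-0.8,"z":0.5,"wx":0,"wy":0,"wz":1}
    - {"jaw":1,"x":-0.8,"y":-1.6,"z":1.1,"wx":0,"wy":0,"wz":2}
    - {"jaw":1,"x":-1.2,"y":-2.4,"z":1.7,"wx":0,"wy":0,"wz":3.4}
    - {"jaw":1,"x":-1.68,"y":-3.29,"z":2.2,"wx":0,"wy":0,"wz":3.4}
    - {"jaw":1,"x":-1.68,"y":-3.29,"z":2.2,"wx":0,"wy":0,"wz":3.4}

```text
clock: 2.6
eef_pos: [0.5097, -0.3584, 0.2588]
tcp_rot: [-0.528, -3.091, 0.002]
wrist_force: [-0.2, -0.2, 0.2]
gripper_width: 0.0854
finger_force: 0.0
```

```bash
python3 - <<'E'
from h import *
inc([.512,-.357,.098],161); snap('scene','s1')
snap('top','t1')
a=cv2.imread('pics/s1.png')[110:260,130:350];b=cv2.imread('pics/t1.png')[120:270,300:500]
cv2.imwrite('pics/c1.png',np.hstack([cv2.resize(a,(400,273)),cv2.resize(b,(400,300))[:273]]))
E
```

```text
t 2.6 p [ 0.5097 -0.3584  0.2588] yaw 160.63 z [-0.007 -0.    -1.   ] F [-0.24 -0.22  0.18] w 0.0854 | inc [-0.054  0.051  3.217] len mm 160.9 wz -0.37
```

View pics/c1.png

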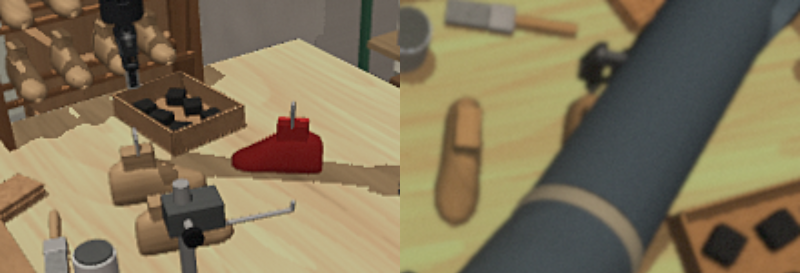

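The gripper (132,80 in the crop) stands directly above the loop (135,140). I'll go down and close.

>>> send_rows:
  increments:
    - {"jaw":1,"x":-0.05,"y":0.05,"z":0.8,"wx":0,"wy":0,"wz":0}
    - {"jaw":1,"x":-0.05,"y":0.05,"z":1.6,"wx":0,"wy":0,"wz":0}
    - {"jaw":1,"x":-0.05,"y":0.05,"z":2.3,"wx":0,"wy":0,"wz":0}
    - {"jaw":1,"x":-0.05,"y":0.05,"z":2.9,"wx":0,"wy":0,"wz":0}
    - {"jaw":1,"x":-0.05,"y":0.05,"z":3.2,"wx":0,"wy":0,"wz":0}

```text
clock: 3.32
eef_pos: [0.5157, -0.3515, 0.1016]
tcp_rot: [-0.515, -3.099, -0.003]
wrist_force: [0.3, -1.0, -0.3]
gripper_width: 0.0851
finger_force: 0.0
```

>>> send_rows:
  force: 50
  increments:
    - {"jaw":0.3,"x":0,"y":0,"z":0,"wx":0,"wy":0,"wz":0}
    - {"jaw":0,"x":0,"y":0,"z":0,"wx":0,"wy":0,"wz":0}
    - {"jaw":-0.5,"x":0,"y":0,"z":0,"wx":0,"wy":0,"wz":0}
    - {"jaw":-1,"x":0,"y":0,"z":0,"wx":0,"wy":0,"wz":0}
    - {"jaw":-1,"x":0,"y":0,"z":0,"wx":0,"wy":0,"wz":0}

```text
clock: 3.95
eef_pos: [0.5157, -0.3554, 0.1041]
tcp_rot: [0.519, 3.095, -0.004]
wrist_force: [-2.2, -1.3, 6.5]
gripper_width: 0.039
finger_force: 48.5
```

>>> send_rows:
  increments:
    - {"jaw":-1,"x":0,"y":0,"z":0,"wx":0,"wy":0,"wz":0}
    - {"jaw":-1,"x":0,"y":0,"z":0,"wx":0,"wy":0,"wz":0}
    - {"jaw":-1,"x":0,"y":0,"z":0,"wx":0,"wy":0,"wz":0}

```text
clock: 4.32
eef_pos: [0.5157, -0.3555, 0.1041]
tcp_rot: [0.52, 3.095, -0.003]
wrist_force: [-1.0, -1.8, 6.3]
gripper_width: 0.0392
finger_force: 48.5
```

>>> send_rows:
  increments:
    - {"jaw":-1,"x":0,"y":0,"z":-0.2,"wx":0,"wy":0,"wz":0}
    - {"jaw":-1,"x":0,"y":0,"z":-0.6,"wx":0,"wy":0,"wz":0}
    - {"jaw":-1,"x":0,"y":0,"z":-1.2,"wx":0,"wy":0,"wz":0}
    - {"jaw":-1,"x":0,"y":0,"z":-1.8,"wx":0,"wy":0,"wz":0}
    - {"jaw":-1,"x":0,"y":0,"z":-2.4,"wx":0,"wy":0,"wz":0}

```text
clock: 4.95
eef_pos: [0.515, -0.3532, 0.2239]
tcp_rot: [0.519, 3.098, 0.001]
wrist_force: [0.4, 0.3, -3.2]
gripper_width: 0.0386
finger_force: 49.3
```

>>> send_rows:
  increments:
    - {"jaw":-1,"x":0,"y":0,"z":-0.6,"wx":0,"wy":0,"wz":0}
    - {"jaw":-1,"x":0,"y":0,"z":-1.1,"wx":0,"wy":0,"wz":0}
    - {"jaw":-1,"x":0,"y":0,"z":-1.2,"wx":0,"wy":0,"wz":0}
    - {"jaw":-1,"x":0,"y":0,"z":-1.2,"wx":0,"wy":0,"wz":0}

```text
clock: 5.45
eef_pos: [0.5148, -0.3532, 0.282]
tcp_rot: [-0.519, -3.098, -0.001]
wrist_force: [-0.1, -0.3, -3.1]
gripper_width: 0.0393
finger_force: 49.3
```

```bash
python3 - <<'E'
from h import *
inc([.47,-.05,.28],162.5); print(get_state()['finger_force'],get_state()['torque'])
t=load('t0');print('plain',onz(t,(331,175),.1),onz(t,(331,230),.01))
E
```

```text
t 5.45 p [ 0.5148 -0.3532  0.282 ] yaw 160.98 z [-0.     0.001 -1.   ] F [-0.06 -0.28 -3.13] w 0.0393 | inc [2.824 5.441 0.044] len mm 306.5 wz -1.52
49.26915587097028 [0.06670185 0.00128836 0.04235407]
plain [ 0.56876145 -0.18971244  0.1       ] [ 0.43199856 -0.17297331  0.01      ]
```

>>> send_rows:
  increments:
    - {"jaw":-1,"x":0.4,"y":0.8,"z":0,"wx":0,"wy":0,"wz":0}
    - {"jaw":-1,"x":0.95,"y":1.8,"z":0,"wx":0,"wy":0,"wz":-0.5}
    - {"jaw":-1,"x":1.5,"y":2.85,"z":0,"wx":0,"wy":0,"wz":-1}
    - {"jaw":-1,"x":2.0,"y":3.9,"z":0,"wx":0,"wy":0,"wz":-1.5}
    - {"jaw":-1,"x":2.5,"y":4.8,"z":0,"wx":0,"wy":0,"wz":-1.5}

```text
clock: 6.08
eef_pos: [0.474, -0.0834, 0.281]
tcp_rot: [-0.476, -3.103, -0.0]
wrist_force: [1.6, 0.2, -3.1]
gripper_width: 0.0389
finger_force: 49.6
```

>>> send_rows:
  increments:
    - {"jaw":-1,"x":0.33,"y":0.64,"z":0,"wx":0,"wy":0,"wz":0}
    - {"jaw":-1,"x":0.33,"y":0.64,"z":0.6,"wx":0,"wy":0,"wz":0}
    - {"jaw":-1,"x":0.33,"y":0.64,"z":1.2,"wx":0,"wy":0,"wz":0}
    - {"jaw":-1,"x":0.33,"y":0.64,"z":1.5,"wx":0,"wy":0,"wz":0}
    - {"jaw":-1,"x":0.33,"y":0.64,"z":1.5,"wx":0,"wy":0,"wz":0}

```text
clock: 6.7
eef_pos: [0.4682, -0.0507, 0.2061]
tcp_rot: [-0.479, -3.102, 0.002]
wrist_force: [0.0, -0.6, -3.1]
gripper_width: 0.0386
finger_force: 50.5
```

```bash
python3 - <<'E'
from h import *
inc([.451,.133,.2065],162.5)
s=snap('scene','s2'); 
a=cv2.imread('pics/s2.png')[140:260,180:340]
cv2.imwrite('pics/c2.png',cv2.resize(a,(800,600),interpolation=cv2.INTER_CUBIC))
E
```

```text
t 6.7 p [ 0.4682 -0.0507  0.2061] yaw 162.44 z [-0.003 -0.001 -1.   ] F [ 0.04 -0.59 -3.07] w 0.0386 | inc [ 1.436  3.399 -0.01 ] len mm 184.5 wz -0.06
```

View pics/c2.png

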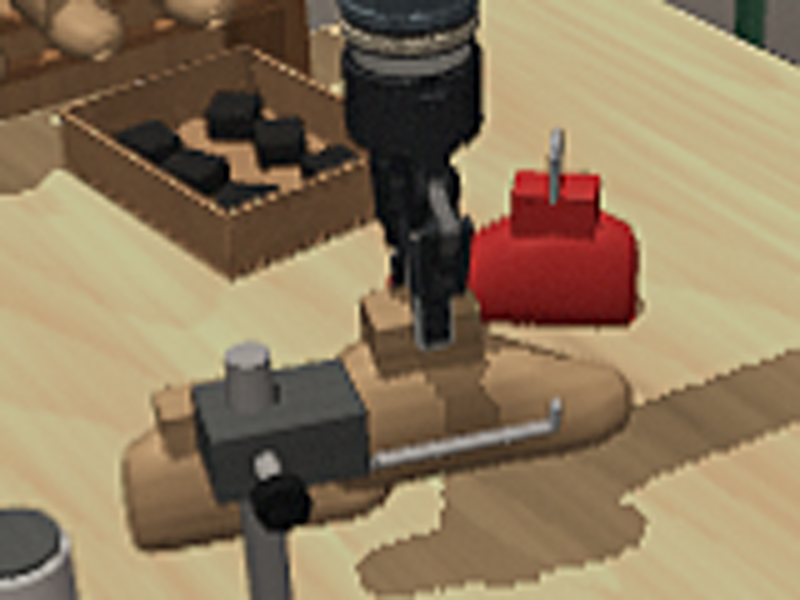

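```bash
python3 - <<'E'
from h import *
s=load('s2'); P=np.array([.6418,.0745,0]); a=np.radians(162.5);u=np.array([np.cos(a),np.sin(a),0]);n=np.array([-u[1],u[0],0])
for px in((375,461),(470,443),(540,428),(557,399),(250,352)):
    c,d=ray(s,(px[0]/5+180-.4,px[1]/5+140-.4)); X=c+d*(n@(P-c))/(n@d); print(px,'stand -x',u@(X-P),'z',X[2])
print(P+.195*u,P+.112*u)
t=load('t0'); X=onz(t,(218.3-.35,208.2-.35),.24)-P; print('tip top view',u@X,n@X); X=onz(t,(222.4,166),.226)-P;print(u@X,n@X)
E
```

```text
(375, 461) stand -x 0.05682392596964667 z 0.23351525831774478
(470, 443) stand -x 0.10553406489410636 z 0.2330815254633689
(540, 428) stand -x 0.14220163831720972 z 0.23380290229682077
(557, 399) stand -x 0.15113332511234448 z 0.2493774785558862
(250, 352) stand -x 0.000636617084844299 z 0.308997703131095
[0.45582519 0.13313763 0.        ] [0.5349837  0.10817905 0.        ]
tip top view 0.1497643636443154 0.004226335769178498
0.0417749152240562 -0.003639212457474781
```

```bash
python3 - <<'E'
from h import *
inc([.4545,.1315,.211],163)
E
```

```text
t 6.75 p [ 0.4691 -0.0508  0.2071] yaw 162.44 z [-0.001 -0.    -1.   ] F [ 0.52  0.85 -1.87] w 0.0385 | inc [ 1.378  3.389 -0.08 ] len mm 182.9 wz -0.56
```

>>> send_rows:
  increments:
    - {"jaw":-1,"x":0.5,"y":0.6,"z":-0.08,"wx":0,"wy":0,"wz":0}
    - {"jaw":-1,"x":1.0,"y":1.4,"z":-0.08,"wx":0,"wy":0,"wz":-0.5}
    - {"jaw":-1,"x":1.37,"y":2.2,"z":-0.08,"wx":0,"wy":0,"wz":-0.5}
    - {"jaw":-1,"x":1.37,"y":2.9,"z":-0.08,"wx":0,"wy":0,"wz":-0.5}
    - {"jaw":-1,"x":1.37,"y":3.38,"z":-0.08,"wx":0,"wy":0,"wz":-0.5}

```text
clock: 7.38
eef_pos: [0.4558, 0.1331, 0.2124]
tcp_rot: [0.463, 3.105, 0.003]
wrist_force: [-0.1, -0.9, -3.4]
gripper_width: 0.0385
finger_force: 50.7
```

>>> send_rows:
  increments:
    - {"jaw":-1,"x":0,"y":0,"z":0,"wx":0,"wy":0,"wz":0}
    - {"jaw":-1,"x":0,"y":0,"z":0,"wx":0,"wy":0,"wz":0}

```text
clock: 7.62
eef_pos: [0.4548, 0.1298, 0.2113]
tcp_rot: [-0.468, -3.106, 0.001]
wrist_force: [0.5, 0.1, -2.8]
gripper_width: 0.0386
finger_force: 50.5
```

```bash
python3 - <<'E'
from h import *
inc([.4545,.1315,.211],163)
s=snap('scene','s3'); t=snap('top','t3')
a=cv2.imread('pics/s3.png')[165:275,200:350];b=cv2.imread('pics/t3.png')[120:260,160:300]
cv2.imwrite('pics/c3.png',np.hstack([cv2.resize(a,(450,330),interpolation=cv2.INTER_CUBIC),cv2.resize(b,(330,330),interpolation=cv2.INTER_CUBIC)]))
E
```

```text
t 7.625 p [0.4548 0.1298 0.2113] yaw 162.86 z [-0.    -0.001 -1.   ] F [ 0.45  0.12 -2.77] w 0.0386 | inc [0.016 0.031 0.006] len mm 1.8 wz -0.14
```

View pics/c3.png

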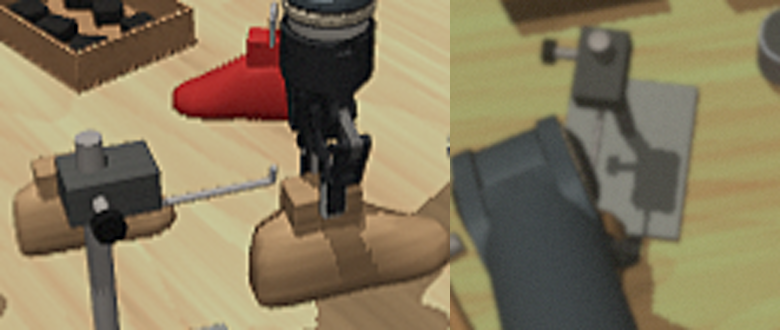

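>>> send_rows:
  increments:
    - {"jaw":-1,"x":-0.2,"y":0.03,"z":0,"wx":0,"wy":0,"wz":0}
    - {"jaw":-1,"x":-0.4,"y":0.03,"z":0,"wx":0,"wy":0,"wz":0}
    - {"jaw":-1,"x":-0.6,"y":0.03,"z":0,"wx":0,"wy":0,"wz":0}
    - {"jaw":-1,"x":-0.8,"y":0.03,"z":0,"wx":0,"wy":0,"wz":0}

```text
clock: 8.22
eef_pos: [0.4942, 0.1205, 0.2111]
tcp_rot: [-0.466, -3.107, 0.0]
wrist_force: [0.3, -0.2, -3.1]
gripper_width: 0.0387
finger_force: 50.6
```

>>> send_rows:
  increments:
    - {"jaw":-1,"x":-0.15,"y":0,"z":0,"wx":0,"wy":0,"wz":0}
    - {"jaw":-1,"x":-0.3,"y":0,"z":0,"wx":0,"wy":0,"wz":0}

```text
clock: 8.48
eef_pos: [0.5081, 0.1164, 0.2111]
tcp_rot: [-0.465, -3.107, 0.0]
wrist_force: [0.2, -0.5, -2.8]
gripper_width: 0.0388
finger_force: 50.6
```

```bash
python3 - <<'E'
from h import *
a=np.radians(163);u=np.array([np.cos(a),np.sin(a)])
X=np.array([.6418,.0745])+.114*u
inc([*X,.211],163)
s=snap('scene','s4'); t=snap('top','t4')
a=cv2.imread('pics/s4.png')[165:275,200:350];b=cv2.imread('pics/t4.png')[120:260,160:300]
cv2.imwrite('pics/c4.png',np.hstack([cv2.resize(a,(450,330),interpolation=cv2.INTER_CUBIC),cv2.resize(b,(330,330),interpolation=cv2.INTER_CUBIC)]))
E
```

```text
t 8.475 p [0.5081 0.1164 0.2111] yaw 162.97 z [-0. -0. -1.] F [ 0.23 -0.53 -2.79] w 0.0388 | inc [-0.522 -0.019  0.001] len mm 26.1 wz -0.03
```

View pics/c4.png

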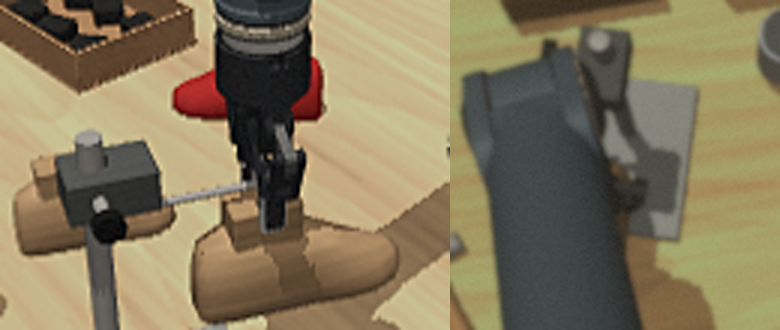

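The loop has passed the tip: the rod goes in between the fingers above the block (crop 245,187), with no contact force. I'll move on 26 mm, then lower in small steps.

>>> send_rows:
  increments:
    - {"jaw":-1,"x":-0.2,"y":0,"z":0,"wx":0,"wy":0,"wz":0}
    - {"jaw":-1,"x":-0.4,"y":0,"z":0,"wx":0,"wy":0,"wz":0}
    - {"jaw":-1,"x":-0.52,"y":0,"z":0,"wx":0,"wy":0,"wz":0}
    - {"jaw":-1,"x":-0.52,"y":0,"z":0,"wx":0,"wy":0,"wz":0}

```text
clock: 9.07
eef_pos: [0.533, 0.1086, 0.2111]
tcp_rot: [0.466, 3.107, -0.0]
wrist_force: [-1.1, -0.2, -3.6]
gripper_width: 0.0386
finger_force: 50.6
```

>>> send_rows:
  increments:
    - {"jaw":-1,"x":0,"y":0,"z":0.06,"wx":0,"wy":0,"wz":0}
    - {"jaw":-1,"x":0,"y":0,"z":0.12,"wx":0,"wy":0,"wz":0}
    - {"jaw":-1,"x":0,"y":0,"z":0.18,"wx":0,"wy":0,"wz":0}
    - {"jaw":-1,"x":0,"y":0,"z":0.22,"wx":0,"wy":0,"wz":0}

```text
clock: 9.57
eef_pos: [0.5324, 0.109, 0.1999]
tcp_rot: [-0.465, -3.107, 0.0]
wrist_force: [-0.2, 0.0, -2.6]
gripper_width: 0.0387
finger_force: 50.6
```

>>> send_rows:
  increments:
    - {"jaw":-1,"x":0,"y":0,"z":0.04,"wx":0,"wy":0,"wz":0}
    - {"jaw":-1,"x":0,"y":0,"z":0.08,"wx":0,"wy":0,"wz":0}
    - {"jaw":-1,"x":0,"y":0,"z":0.08,"wx":0,"wy":0,"wz":0}

```text
clock: 9.95
eef_pos: [0.5325, 0.1089, 0.196]
tcp_rot: [-0.465, -3.107, 0.0]
wrist_force: [-0.1, -1.0, -2.7]
gripper_width: 0.0385
finger_force: 50.6
```

>>> send_rows:
  increments:
    - {"jaw":-1,"x":0,"y":0,"z":0.04,"wx":0,"wy":0,"wz":0}
    - {"jaw":-1,"x":0,"y":0,"z":0.08,"wx":0,"wy":0,"wz":0}
    - {"jaw":-1,"x":0,"y":0,"z":0.08,"wx":0,"wy":0,"wz":0}

```text
clock: 10.32
eef_pos: [0.5328, 0.109, 0.1926]
tcp_rot: [0.465, 3.107, 0.001]
wrist_force: [-0.8, 0.5, -0.5]
gripper_width: 0.0385
finger_force: 51.0
```

>>> send_rows:
  increments:
    - {"jaw":-1,"x":0,"y":0,"z":0.04,"wx":0,"wy":0,"wz":0}
    - {"jaw":-1,"x":0,"y":0,"z":0.06,"wx":0,"wy":0,"wz":0}
    - {"jaw":-1,"x":0,"y":0,"z":0.06,"wx":0,"wy":0,"wz":0}

```text
clock: 10.7
eef_pos: [0.5328, 0.109, 0.1894]
tcp_rot: [0.465, 3.106, 0.001]
wrist_force: [-2.2, -0.5, 3.7]
gripper_width: 0.0384
finger_force: 50.9
```

Contact came at about z = 0.193 and the load is now about 6.7 N. Next is the tug.

>>> send_rows:
  increments:
    - {"jaw":-1,"x":0,"y":0,"z":0.03,"wx":0,"wy":0,"wz":0}
    - {"jaw":-1,"x":0,"y":0,"z":0.06,"wx":0,"wy":0,"wz":0}
    - {"jaw":-1,"x":0,"y":0,"z":0.08,"wx":0,"wy":0,"wz":0}
    - {"jaw":-1,"x":0,"y":0,"z":0.08,"wx":0,"wy":0,"wz":0}

```text
clock: 11.2
eef_pos: [0.5327, 0.1089, 0.1851]
tcp_rot: [0.465, 3.107, 0.0]
wrist_force: [-0.3, -0.4, 3.2]
gripper_width: 0.0387
finger_force: 50.9
```

>>> send_rows:
  increments:
    - {"jaw":-1,"x":0,"y":0,"z":0.03,"wx":0,"wy":0,"wz":0}
    - {"jaw":-1,"x":0,"y":0,"z":0.06,"wx":0,"wy":0,"wz":0}
    - {"jaw":-1,"x":0,"y":0,"z":0.08,"wx":0,"wy":0,"wz":0}
    - {"jaw":-1,"x":0,"y":0,"z":0.08,"wx":0,"wy":0,"wz":0}

```text
clock: 11.7
eef_pos: [0.5327, 0.1089, 0.1811]
tcp_rot: [0.465, 3.107, 0.0]
wrist_force: [0.1, 0.1, 2.7]
gripper_width: 0.0386
finger_force: 51.0
```

>>> send_rows:
  increments:
    - {"jaw":-1,"x":0,"y":0,"z":0.03,"wx":0,"wy":0,"wz":0}
    - {"jaw":-1,"x":0,"y":0,"z":0.04,"wx":0,"wy":0,"wz":0}
    - {"jaw":-1,"x":0,"y":0,"z":0.04,"wx":0,"wy":0,"wz":0}

```text
clock: 12.08
eef_pos: [0.5326, 0.1089, 0.1792]
tcp_rot: [0.465, 3.107, 0.0]
wrist_force: [0.1, 0.2, 3.6]
gripper_width: 0.0382
finger_force: 51.0
```

```bash
python3 - <<'E'
from h import *
st=get_state();print(st['eef_pos'],st['wrist_force'],st['torque'])
s=snap('scene','s5')
f=lambda n:cv2.resize(cv2.imread(f'pics/{n}.png')[195:275,215:310],(400,337),interpolation=cv2.INTER_CUBIC)
cv2.imwrite('pics/c5.png',np.hstack([f('s4'),f('s5')]))
E
```

```text
[0.5326487  0.10894409 0.17915919] [0.13176274 0.16182805 3.56441285] [ 0.05584854 -0.13453139  0.04107574]
```

View pics/c5.png

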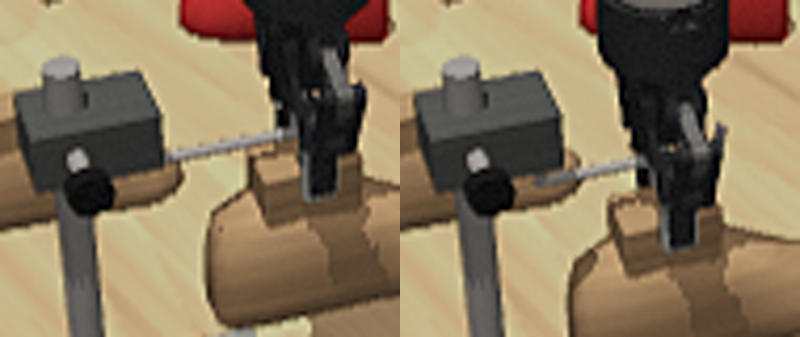

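The rod now leaves the collar about 18 crop pixels lower, roughly 11 mm of draw, with the tip still in front of the fingers. I'll ease the load off and then open.

>>> send_rows:
  increments:
    - {"jaw":-1,"x":0,"y":0,"z":-0.03,"wx":0,"wy":0,"wz":0}
    - {"jaw":-1,"x":0,"y":0,"z":-0.04,"wx":0,"wy":0,"wz":0}
    - {"jaw":-1,"x":0,"y":0,"z":-0.04,"wx":0,"wy":0,"wz":0}

```text
clock: 12.5
eef_pos: [0.5318, 0.1089, 0.1805]
tcp_rot: [-0.465, -3.105, 0.001]
wrist_force: [0.5, 0.1, -3.3]
gripper_width: 0.0385
finger_force: 50.7
```

>>> send_rows:
  increments:
    - {"jaw":-1,"x":0,"y":0,"z":0.02,"wx":0,"wy":0,"wz":0}
    - {"jaw":-1,"x":0,"y":0,"z":0.02,"wx":0,"wy":0,"wz":0}

```text
clock: 12.75
eef_pos: [0.5323, 0.1089, 0.1799]
tcp_rot: [-0.465, -3.106, 0.0]
wrist_force: [-0.2, -0.4, -2.5]
gripper_width: 0.0389
finger_force: 50.6
```

>>> send_rows:
  increments:
    - {"jaw":-1,"x":0,"y":0,"z":0.015,"wx":0,"wy":0,"wz":0}
    - {"jaw":-1,"x":0,"y":0,"z":0.015,"wx":0,"wy":0,"wz":0}

```text
clock: 13.0
eef_pos: [0.5326, 0.1089, 0.1795]
tcp_rot: [0.465, 3.107, 0.0]
wrist_force: [-0.4, -1.5, -3.0]
gripper_width: 0.0386
finger_force: 50.7
```

>>> send_rows:
  force: 20
  increments:
    - {"jaw":-1,"x":0,"y":0,"z":0,"wx":0,"wy":0,"wz":0}
    - {"jaw":0.1,"x":0,"y":0,"z":0,"wx":0,"wy":0,"wz":0}
    - {"jaw":0.3,"x":0,"y":0,"z":0,"wx":0,"wy":0,"wz":0}
    - {"jaw":0.6,"x":0,"y":0,"z":0,"wx":0,"wy":0,"wz":0}
    - {"jaw":0.8,"x":0,"y":0,"z":0,"wx":0,"wy":0,"wz":0}

```text
clock: 13.62
eef_pos: [0.5327, 0.1089, 0.1795]
tcp_rot: [0.465, 3.107, 0.0]
wrist_force: [0.4, 0.1, -0.2]
gripper_width: 0.0766
finger_force: 0.0
```

>>> send_rows:
  increments:
    - {"jaw":0.8,"x":0,"y":0,"z":0,"wx":0,"wy":0,"wz":0}
    - {"jaw":0.8,"x":0,"y":0,"z":0,"wx":0,"wy":0,"wz":0}
    - {"jaw":0.8,"x":0,"y":0,"z":0,"wx":0,"wy":0,"wz":0}

```text
clock: 14.0
eef_pos: [0.5325, 0.1089, 0.1794]
tcp_rot: [-0.465, -3.107, -0.0]
wrist_force: [0.5, -0.1, 0.0]
gripper_width: 0.0764
finger_force: 0.0
```

```bash
python3 - <<'E'
from h import *
st=get_state();print(st['eef_pos'],st['wrist_force'],st['gripper_width'],st['finger_force'])
s=snap('scene','s6')
f=lambda n:cv2.resize(cv2.imread(f'pics/{n}.png')[175:295,200:350],(400,320),interpolation=cv2.INTER_CUBIC)
cv2.imwrite('pics/c6.png',np.hstack([f('s5'),f('s6')]))
E
```

```text
[0.53253406 0.10892039 0.17941469] [ 0.49159126 -0.12051758  0.01179436] 0.07638707000755827 0.0
```

View pics/c6.png

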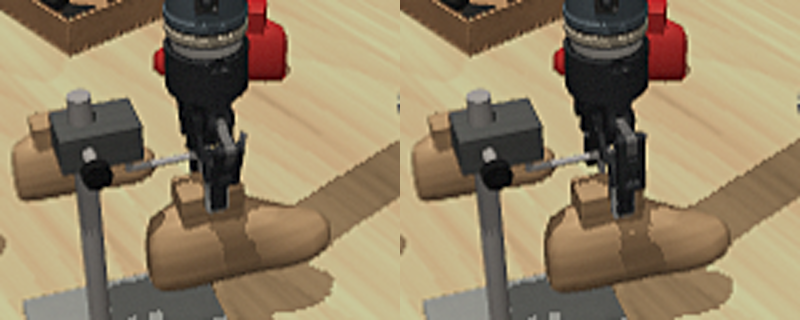

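The last hangs by its loop, with the block in the crop at (605,200) unmoved and the fingers open. I'll retreat straight up, slowly at first.

>>> send_rows:
  increments:
    - {"jaw":0.8,"x":0,"y":0,"z":-0.2,"wx":0,"wy":0,"wz":0}
    - {"jaw":0.8,"x":0,"y":0,"z":-0.5,"wx":0,"wy":0,"wz":0}
    - {"jaw":0.8,"x":0,"y":0,"z":-0.9,"wx":0,"wy":0,"wz":0}
    - {"jaw":0.8,"x":0,"y":0,"z":-1.4,"wx":0,"wy":0,"wz":0}
    - {"jaw":0.8,"x":0,"y":0,"z":-2,"wx":0,"wy":0,"wz":0}

```text
clock: 14.68
eef_pos: [0.5325, 0.1088, 0.2812]
tcp_rot: [0.465, 3.106, 0.001]
wrist_force: [1.7, -0.3, -0.1]
gripper_width: 0.0771
finger_force: 0.0
```

>>> send_rows:
  increments:
    - {"jaw":0.8,"x":0,"y":0,"z":-0.6,"wx":0,"wy":0,"wz":0}
    - {"jaw":0.8,"x":0,"y":0,"z":-1.2,"wx":0,"wy":0,"wz":0}
    - {"jaw":0.8,"x":0,"y":0,"z":-1.8,"wx":0,"wy":0,"wz":0}
    - {"jaw":0.8,"x":0,"y":0,"z":-2,"wx":0,"wy":0,"wz":0}
    - {"jaw":0.8,"x":0,"y":0,"z":-2,"wx":0,"wy":0,"wz":0}

```text
clock: 15.3
eef_pos: [0.5326, 0.1088, 0.3799]
tcp_rot: [0.465, 3.106, 0.001]
wrist_force: [-0.0, -0.9, -0.2]
gripper_width: 0.0766
finger_force: 0.0
```

>>> send_rows:
  increments:
    - {"jaw":0.8,"x":0,"y":0,"z":0,"wx":0,"wy":0,"wz":0}
    - {"jaw":0.8,"x":0,"y":0,"z":0,"wx":0,"wy":0,"wz":0}
    - {"jaw":0.8,"x":0,"y":0,"z":0,"wx":0,"wy":0,"wz":0}
    - {"jaw":0.8,"x":0,"y":0,"z":0,"wx":0,"wy":0,"wz":0}
    - {"jaw":0.8,"x":0,"y":0,"z":0,"wx":0,"wy":0,"wz":0}

```text
clock: 15.92
eef_pos: [0.5326, 0.1089, 0.3794]
tcp_rot: [-0.465, -3.107, 0.0]
wrist_force: [1.2, -0.3, -0.2]
gripper_width: 0.0768
finger_force: 0.0
```

>>> send_rows:
  increments:
    - {"jaw":0.8,"x":0,"y":0,"z":0,"wx":0,"wy":0,"wz":0}
    - {"jaw":0.8,"x":0,"y":0,"z":0,"wx":0,"wy":0,"wz":0}
    - {"jaw":0.8,"x":0,"y":0,"z":0,"wx":0,"wy":0,"wz":0}
    - {"jaw":0.8,"x":0,"y":0,"z":0,"wx":0,"wy":0,"wz":0}
    - {"jaw":0.8,"x":0,"y":0,"z":0,"wx":0,"wy":0,"wz":0}

```text
clock: 16.55
eef_pos: [0.5325, 0.1089, 0.3794]
tcp_rot: [-0.465, -3.107, -0.0]
wrist_force: [0.4, -0.2, -0.4]
gripper_width: 0.0771
finger_force: 0.0
```

```bash
python3 - <<'E'
from h import *
s=snap('scene','s7');get_state()
for i in range(6): b=snap('scene','s8')
d=cv2.absdiff(cv2.imread('pics/s7.png'),cv2.imread('pics/s8.png'))[175:295,200:350].max(2);print('moving px',(d>30).sum())
P=np.array([.6418,.0745,0]); a=np.radians(163);u=np.array([np.cos(a),np.sin(a),0])
f=cv2.resize(cv2.imread('pics/s8.png')[175:295,200:350],(750,600),interpolation=cv2.INTER_CUBIC)
cv2.imwrite('pics/c8.png',f)
E
```

```text
moving px 0
```

View pics/c8.png

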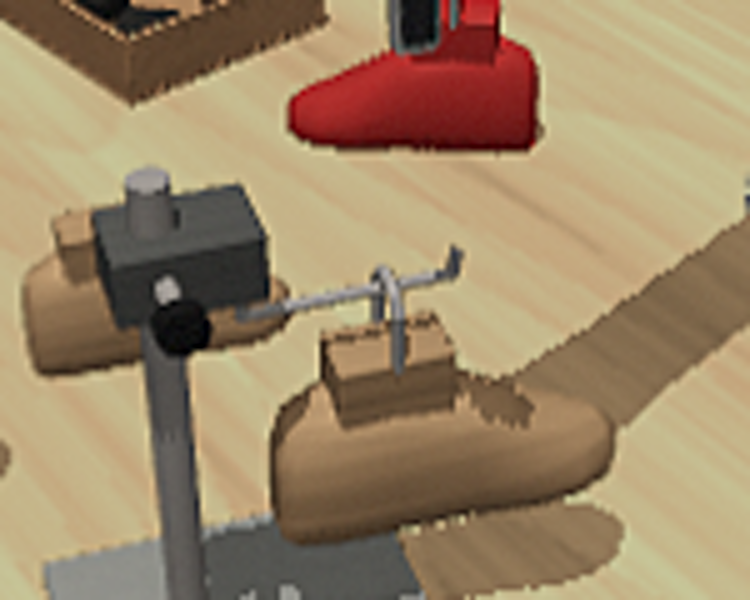

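The last hangs still and level with its loop on the hook (390,285), heel towards the post, and nothing is touching it. I'm handing the job in.

```bash
python3 -c "
from workcell import close_job
print(close_job())"
```

```text
the job is handed in; nothing more can be done
None
```

The last hangs still by its loop on the hook, heel towards the post; I tugged it down about 11 mm (estimated from the pictures) before letting go, never went near the bystanders, and handed the job in at about 17 s; no verdict came back.

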